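Lock the tube tray: hold the spring catch, slide the bolt home

ROBOT

A 6-joint arm with a two-finger parallel gripper is mounted at the origin on the work surface. World frame = base frame: x ahead of the robot, y to its left, z up, the work surface at z = 0. Lengths are in m, angles in degrees, forces in N, time in s.
With the tool pointing down it reaches from about 0.375 to 0.9 m from the base axis. Payload 3.1 kg.
Tool frame: the origin (TCP) lies midway between the tips of the shut fingers; the grasp point (between the pads) lies 19 mm behind it; z points along the fingers, y is the line along which they close (so a half turn about z gives the same grasp; the last joint's range is limited). The gripper opens to 87 mm and grips with 3 to 60 N. Pads are 19 mm wide; open, the fingers measure 117 mm over their backs; the gripper's body (75 mm by 190 mm) begins 51 mm behind the grasp point.
Start: joints at [55.376, 30.224, 82.088, -0, 67.689, -10.227], TCP at [0.258, 0.569, 0.223] pointing down, gripper open.
Joint ranges: [-176.69, 176.69], [-43.24, 126.21], [12.49, 139.97], [-82, 262], [0, 151.66], [-163.58, 163.58]. Speed limits (degrees/s): [159.86, 159.86, 180, 180, 180, 180].

INTERFACE

Orientations are given as a 3x3 rotation matrix whose columns are the frame's x, y, z axes.
In Python, from rig import read_state, capture, camera_info, hand_in gives the robot as it stands.
- The arm moves only by the tool drive_tool, never from a script. Its argument "motion" is a list of rows, each a list of 2 entries, a list of its own where there are three numbers: the shift along the tool's x, y, z in mm, then the turn, a rotation vector about the tool's x, y, z in rad. A call has 1 to 5 rows; each row shifts and turns the commanded pose from where the row before left it, along the tool's axes as they then stand; what a row does not reach is not made up. A row lasts 1/10 s, in which the tool goes at most 50 mm and 8.59 degrees, less where a joint would pass 70% of its speed; a pose out of reach is approached as far as the arm can. A call is refused whole if a number of a shift passes 50 or a number of a turn 0.15, either way. A call with a gripper value outside its range is refused whole. "gripper" is the opening, from 0 (shut) to 1 (fully open), set as the call begins (left out, the last holds). The fingers move at their own pace and stop on an object; the grip force is fixed at half the most. Time passes only in rows, so rows that do not move let the fingers close. It gives the time, the measured TCP pose, the force, the opening and the grip force at its end, in the units of the state.
- read_state(): the state, without advancing time (a new reading comes with each control period).
- capture(name): name is "scene" or "side" or "wrist"; returns the picture (400x640x3 uint8, red, green, blue); there is no depth.
- camera_info(name): a dict with "fovy" (degrees; the focal length in pixels is half the picture's height over the tangent of half this angle, whatever the lens; pixels are square), "cx", "cy" (the principal point, pixels), "k1" (the pictures are not rectified: a ray, as slopes to the right and down, at radius r is drawn at 1 + k1 r^2 times it, then the intrinsics apply), "xyz" and "orientation" of the camera in the world; the wrist camera has in their place "T_tool_cam" (4x4, takes a point from camera to tool coordinates, whose origin is the TCP and whose axes are the flange's). Camera axes: x right, y down, z forward; pixel columns grow to the right and rows downward; lengths in m; the calibration is good to about 2 mm. A picture is of the moment at which its call begins: read the wrist's pose just before it. camera_info takes no time and is no camera call.
- hand_in(): hands the job in; it is judged then, once.
The state is a dict: "time_s": time; "joint_positions": joint angles; "qvel": joint speeds; "tau": joint torques, N m; "position": TCP position; "tcp_rot": TCP orientation; "force": force on the tool from outside, world axes, zero at the start; "moment": the same for the moment, N m; "opening": opening from 0.0 (shut) to 1.0 (fully open); "grasp_force": force on a finger pad.
Only numpy, scipy, OpenCV 4.12 (cv2) and the standard library are available. Lean on these libraries where they do the work, as an engineer would, in place of code of your own. Each camera call takes 0.05 s, during which the arm holds its last target. There are 200 camera calls.

TASK

The tube tray is held by two slide bolts on its front edge: one is already home, the other is still drawn back. Shoot the drawn one: press its spring catch plate down with one fingertip and, keeping it down, push the bolt's upright tab with the other finger until the bolt is fully home in its keeper, then take both fingers away so that the catch springs up behind it. Do not force the bolt past a raised catch, leave the other lock alone, pick nothing up and do not knock the tubes, cap, bowl or jar about.

Things in the scene. Friction and masses are not known exactly. Their poses are not given: they have to be found in the camera images.
- lock_a: The lock whose bolt is still drawn: the one to work. May be the left or the right of the two, 170 mm apart on the tray's front edge. Frame: origin on the bench under the lock's middle, x the bolt's closing direction (to the tray), y to the left of it, z up. Base plate 118 x 92 x 4 mm. Catch on the -y side, bolt on the +y side.
- bolt_a_tab (a point): The drawn bolt's upright push tab, its centre: flat steel paddle 12 mm thick along the bolt, 20 mm wide, 40 to 72 mm above the bench (this point 56 mm). At bolt value 0 it is at x = -12, y = +24 mm in the lock frame. Push on its rear face, away from the tray. Axes as the lock's. Nothing around tab and catch stands higher than 32 mm.
- catch_a_top (a point): The drawn bolt's spring catch, centre of its top: ribbed dark steel plate 80 mm long (along the bolt), 26 wide, top 56 mm above the bench when up, 46 when fully down; at x = -15, y = -24 mm in the lock frame, 48 mm beside the tab's line. It moves straight down, staying level wherever pressed; a fingertip may slide along it while pressing.
- bolt_a (a joint): Travel of the drawn bolt in m: 0 fully drawn, 0.032 fully home against its stop, with the 14 mm rod's end 18 mm inside the keeper block on the tray. Starts at 0 to 0.003. About 3 N of friction, no spring. With the catch up, the catch's tooth stops it at 0.005; the tooth comes up behind it from 0.023 on.
- catch_a (a joint): How far the catch is pressed down, in m: 0 up, 0.010 fully down. Spring: 2.4 N at 0 to 6.4 N at 0.010; it returns by itself. The bolt passes when it is beyond about 0.006; press it well down, 0.008 or more.
- lock_b: The other lock, of the same make, already locked (bolt home); leave it alone. Same frame and dimensions as lock_a, but its tab is about 32 mm nearer the tray (x = +19 mm) and its rod is in the keeper; the drawn rod ends 12 mm short of its keeper.
- bolt_b (a joint): Travel of the other bolt: already home at about 0.031.
- catch_b (a joint): The other lock's catch: 0 = up, 0.010 = fully down. Leave it up.
- fixture: The fixed tray fixture: origin on the bench midway between the two locks, x towards the tray. Keeper blocks at x = 60 to 80 mm (34 mm high); white perforated tray x = 75 to 255, y = -190 to 190, top 32 mm high, black tubes standing in its far half (x above 180) up to 86 mm above the bench.
- bowl_mid (a point): Steel bowl with black caps, 184 mm across the rim, 58 mm high; its middle, 30 mm up. Stands left of the fixture. Bystander.
- jar_mid (a point): Closed jar, 66 mm across, 75 mm high; its middle. Stands right of the fixture. Bystander.
- cap_mid (a point): Stray black tube cap, 18 mm across, 18 mm high, standing on the bench on the robot's side of the locks; its middle. Bystander.
- tube1_mid (a point): Loose black balm tube, 16 mm across, 68 mm high, standing on the bench between the two locks; its middle. Easily knocked over. Bystander.
- tube2_mid (a point): Like tube1, standing left of the left lock. Bystander.
- tube3_mid (a point): Like tube1, standing right of the right lock. Bystander.
Things that resemble listed ones, but are neither listed nor needed, are in the scene too. What is shaped like the lock_a but green or orange is not meant.

How it is judged (in metres and radians):
On the way, in this order (a step that is already met when the one before it is completed fails the run):
1. a fingertip holds the catch down while the bolt is still drawn (value of joint catch_a above 0.006 m and value of joint bolt_a below 0.008 m and contact force between the fingers and catch_a above 1 N), for 0.1 s.
2. the bolt is pushed home with the catch still held down by a finger (value of joint bolt_a above 0.026 m and value of joint catch_a above 0.005 m and contact force between the fingers and catch_a above 0.5 N), for 0.05 s.
At the end, for the whole second after the job is handed in: The drawn bolt is home (at least 27 of its 32 mm) and its catch is up behind it (within 2 mm), the other lock is still home with its catch up, and no bystander has moved by more than 15 mm (value of joint each of bolt_a, bolt_b above 0.027 m and value of joint each of catch_a, catch_b below 0.002 m); the robot touches nothing.
It fails at once if the bolt was forced past its raised catch (value of joint bolt_a between 0.009 and 0.021 m and value of joint catch_a below 0.004 m).
It fails at once if the other lock was worked (value of joint bolt_b below 0.024 m or value of joint catch_b above 0.004 m).
It fails at once if a bystander (tube, cap, bowl or jar) was moved, knocked over or picked up (distance of any of tube1_mid, tube2_mid, tube3_mid, bowl_mid, jar_mid, cap_mid from where it was at the start of the episode above 0.015 m).
It also fails if it takes over 32 s, if anything falls off the work surface, if the arm or the gripper's body presses on something with over 40 N, if the wrist force passes 120 N, or if a joint passes its speed limit or range.

## Working session

There is one attempt and no reset: what is moved stays moved. The work goes in short steps, Python scripts to look and compute and a tool call to move; the robot and the scene stay as the last step left them, time stands still between calls to the robot, and variables do not carry over. Pictures are saved under pics/ and viewed, at most 10 in all, crops included, and the job is handed in when it is done.

Besides the shell and the picture viewer there is one more tool, called after "Emit:" by a JSON object that holds its "method" and its "body". drive_tool: Moves the arm, as the interface text tells. Its arguments: {"type":"object","properties":{"motion":{"type":"array","items":{"type":"array"}},"gripper":{"type":"number"}},"required":["motion"]}

```bash
mkdir -p pics; python3 - <<'E'
from rig import *
import cv2,numpy as np
s=read_state(); print(s['time_s'],s['position'],np.round(s['tcp_rot'],3),s['opening'])
for n in ['scene','side','wrist']:
    print(n,camera_info(n))
for n in ['scene','side']:
    cv2.imwrite(f'pics/{n}0.png',cv2.resize(capture(n)[:,:,::-1],(800,500)))
E
```

```text
0.0 [0.25771986 0.56860681 0.2215899 ] [[-0.911  0.413 -0.001]
 [ 0.413  0.911 -0.002]
 [ 0.    -0.002 -1.   ]] 1.0017937548173035
scene {'fovy': 51.630427354267105, 'cx': 325.9761356877032, 'cy': 202.26563243522511, 'k1': 0.020520574434166942, 'xyz': array([ 1.29848058, -0.16878839,  0.67149453]), 'orientation': array([[ 0.23588841,  0.56707679, -0.78916448],
       [ 0.97149758, -0.11802911,  0.20557622],
       [ 0.02343312, -0.81516442, -0.57875543]])}
side {'fovy': 44.51489754977377, 'cx': 315.5596181740861, 'cy': 204.7831503100836, 'k1': 0.02094648186167831, 'xyz': array([ 0.18698009, -0.70314497,  1.06252999]), 'orientation': array([[ 0.92432786, -0.29316072,  0.24428426],
       [-0.38156455, -0.71867902,  0.58129938],
       [ 0.00514783, -0.63052142, -0.77615478]])}
wrist {'fovy': 66.12942876039963, 'cx': 313.910595223624, 'cy': 199.1310371823411, 'k1': 0.0052644037582568765, 'T_tool_cam': array([[ 4.68741054e-04, -9.60466612e-01, -2.78394804e-01,
         7.67850903e-02],
       [ 9.99999290e-01,  1.45092786e-04,  1.18315407e-03,
        -1.11724084e-03],
       [-1.09598690e-03, -2.78395161e-01,  9.60465998e-01,
        -1.61135033e-01],
       [ 0.00000000e+00,  0.00000000e+00,  0.00000000e+00,
         1.00000000e+00]])}
```

View pics/scene0.png

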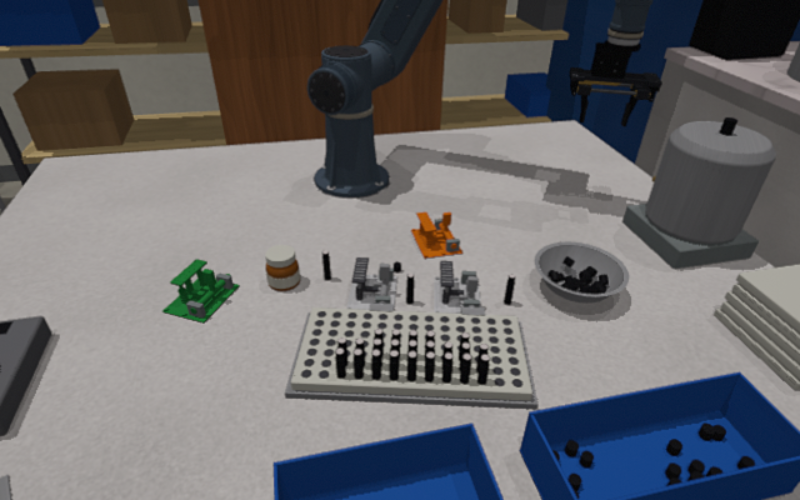

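View pics/side0.png

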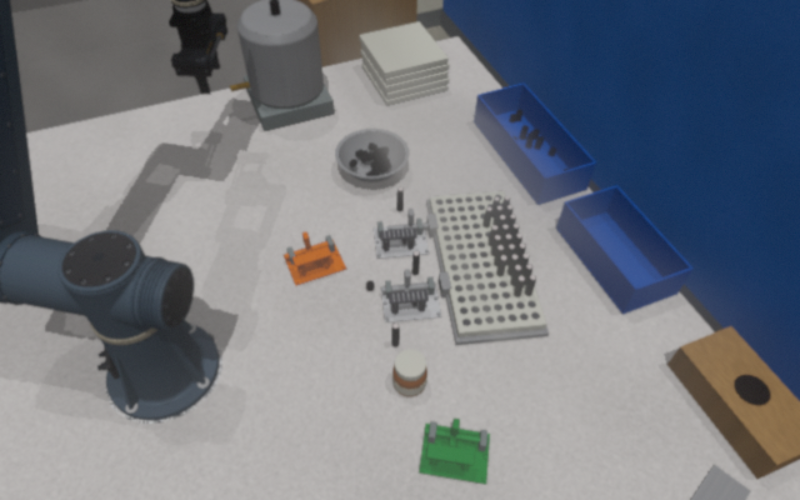

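Candidates in the scene view (800-wide picture): grey locks at (373,283) and (460,285), green decoy (200,290), orange decoy (436,235). Only the two grey ones on the tray edge qualify. I'll crop in to see which of them is drawn.

```bash
python3 - <<'E'
from rig import *
import cv2,numpy as np
a=capture('scene')[195:335,220:440,::-1]; b=capture('side')[145:285,290:450,::-1]
a=cv2.resize(a,(770,490),interpolation=cv2.INTER_CUBIC)   # x3.5
b=cv2.resize(b,(640,560),interpolation=cv2.INTER_CUBIC)   # x4
cv2.imwrite('pics/c1.png',a); cv2.imwrite('pics/c2.png',b)
E
```

```text
(no output)
```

View pics/c1.png

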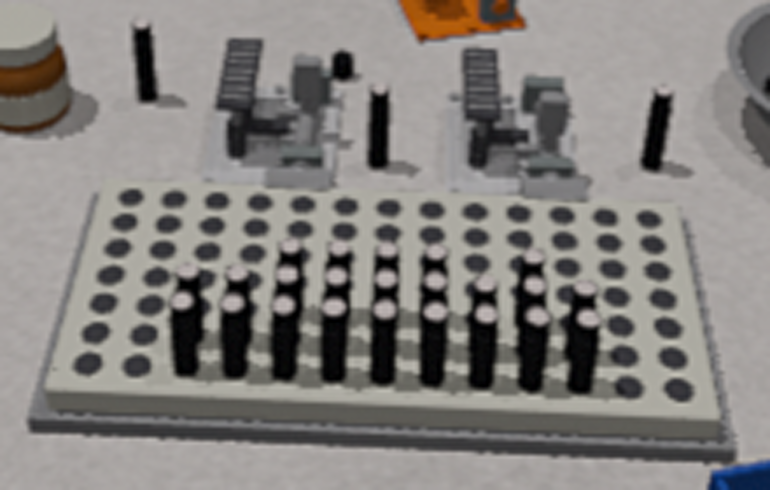

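View pics/c2.png

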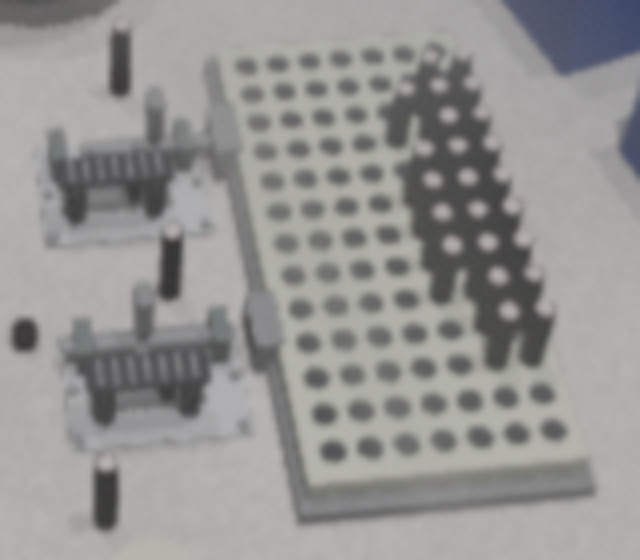

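The drawn bolt is on the robot's right-hand lock: in the side crop its tab at (145,310) is mid-way and its rod stops short of the keeper. The other lock's tab, at (155,110), is close to its keeper at (223,130), with the rod inside. I'll now fit the fixture pose from both views.

```bash
cat > geo.py <<'E'
import numpy as np
from rig import camera_info
from scipy.optimize import least_squares
def proj(info,P,T=None):
    if T is None: R,t=np.array(info['orientation']),np.array(info['xyz'])
    else: R,t=T[:3,:3],T[:3,3]
    q=(np.atleast_2d(P)-t)@R; s=q[:,:2]/q[:,2:]
    s=s*(1+info['k1']*(s**2).sum(1,keepdims=True))
    f=200/np.tan(np.radians(info['fovy'])/2)
    return s*f+[info['cx'],info['cy']]
def fix(p,P):
    c,s=np.cos(p[2]),np.sin(p[2]); P=np.atleast_2d(P)
    return np.c_[p[0]+c*P[:,0]-s*P[:,1],p[1]+s*P[:,0]+c*P[:,1],P[:,2]]
E
cat > fit.py <<'E'
from geo import *
ci={n:camera_info(n) for n in('scene','side')}
S=lambda u,v:np.array([220+u/3.5,195+v/3.5]); D=lambda u,v:np.array([290+u/4,145+v/4])
obs=[('scene',S(105,185),(75,-190,32)),('scene',S(685,205),(75,190,32)),
('side',D(310,487),(75,-190,32)),('side',D(590,460),(255,-190,32)),('side',D(215,58),(75,190,32)),
('scene',S(311,60),(-11,-61,72)),('side',D(145,290),(-11,-61,72)),
('scene',S(553,93),(19,109,72)),('side',D(155,93),(19,109,72)),
('side',D(150,370),(-15,-109,56)),('scene',S(240,72),(-15,-109,56)),
('side',D(117,165),(-15,61,56)),('scene',S(481,80),(-15,61,56))]
def r(p): return np.concatenate([proj(ci[n],fix(p,np.array(P)/1e3))[0]-o for n,o,P in obs])
b=least_squares(r,[.55,0,0],loss='soft_l1')
print(b.x,np.degrees(b.x[2])); print(np.round(r(b.x).reshape(-1,2),1))
print('lockA',fix(b.x,[0,-.085,0]))
for n,z,s,d in[('t1',.068,(379,90),(172,230)),('t2',.068,(661,92),(121,25)),('t3',.068,(142,22),(105,462)),('cap',.018,(343,55),(24,322))]:
    k=least_squares(lambda q:np.r_[proj(ci['scene'],[q[0],q[1],z])[0]-S(*s),proj(ci['side'],[q[0],q[1],z])[0]-D(*d)],[.5,0])
    q=k.x-b.x[:2]; c,s_=np.cos(b.x[2]),np.sin(b.x[2]); print(n,k.x,'fixture',c*q[0]+s_*q[1],-s_*q[0]+c*q[1],k.cost)
E
python3 fit.py
```

```text
[ 0.53645163  0.04639337 -0.27874834] -15.971103289654648
[[-1.1 -2.8]
 [-2.2 -1.2]
 [-0.3 -1.7]
 [ 0.9 -1.6]
 [ 0.5 -3.5]
 [-1.5 -0.7]
 [ 0.2 -0.4]
 [ 0.3  0.5]
 [ 0.7 -0.2]
 [-0.4 -1.5]
 [-0.6 -0.7]
 [-0.  -0.5]
 [-0.3 -0. ]]
lockA [[ 0.51306367 -0.03532568  0.        ]]
t1 [0.54733648 0.03298484] fixture 0.014154085348361389 -0.009895974742215067 0.5892813110867936
t2 [0.58995488 0.2211857 ] fixture 0.00334350590207777 0.18276700575356755 0.333995147189041
t3 [ 0.43653788 -0.11603296] fixture -0.05136512309354503 -0.1836482883905225 0.5667845790375304
cap [0.44053707 0.03336296] fixture -0.08862696531595196 -0.038918574545941664 0.004540500276275582
```

Emit:
{"method": "drive_tool", "body": {"motion": [[[0,0,0],[0,0,-0.144]],[[0,0,0],[0,0,-0.144]],[[0,0,0],[0,0,-0.144]],[[0,0,0],[0,0,-0.144]],[[0,0,0],[0,0,-0.144]]], "gripper": 0.38}}

```text
time_s: 0.7
position: [0.258, 0.569, 0.2222]
tcp_rot: [[-0.955, -0.296, -0.0], [-0.296, 0.955, -0.001], [0.001, -0.0, -1.0]]
force: [0.7, 0.1, 0.6]
opening: 0.633
grasp_force: 0.0
```

Emit:
{"method": "drive_tool", "body": {"motion": [[[0,0,0],[0,0,-0.144]],[[0,0,0],[0,0,0]]]}}

```text
time_s: 0.9
position: [0.258, 0.569, 0.2223]
tcp_rot: [[-0.906, -0.424, -0.0], [-0.424, 0.906, -0.001], [0.001, -0.0, -1.0]]
force: [0.3, -0.4, -0.2]
opening: 0.45
grasp_force: 0.0
```

```bash
cat > go.py <<'E'
from geo import *
from rig import read_state
import sys
L=np.array([0.513,-0.0353,0]); yaw=-0.2787
def rep(L=L,yaw=yaw):
    s=read_state(); R=np.array(s['tcp_rot']); p=np.array(s['position'])
    c,d=np.cos(yaw),np.sin(yaw); Rl=np.array([[c,-d,0],[d,c,0],[0,0,1]])
    print('t',s['time_s'],'tcp',p.round(4),'lock frame',(Rl.T@(p-L)*1e3).round(1),'F',np.round(s['force'],1),'open',round(s['opening'],3))
    T=np.c_[-Rl[:,0],Rl[:,1],[0,0,-1]]
    from scipy.spatial.transform import Rotation as Ro
    print('turn left',Ro.from_matrix(R.T@T).as_rotvec().round(3),'joints',np.round(s['joint_positions'],0))
    goal=L+Rl@(np.array(eval(sys.argv[1]))/1e3) if len(sys.argv)>1 else p
    print('shift',(R.T@(goal-p)*1e3).round(1))
if __name__=='__main__': rep()
E
python3 go.py "[-36,0,150]"
```

```text
t 0.9 tcp [0.258  0.569  0.2223] lock frame [-411.4  510.8  222.3] F [ 0.3 -0.4 -0.2] open 0.45
turn left [-0.001 -0.     0.717] joints [ 55.  30.  82.  -0.  68. -60.]
shift [  52.5 -631.7   72.5]
```

Emit:
{"method": "drive_tool", "body": {"motion": [[[0,0,0],[0,0,0.143]],[[0,0,0],[0,0,0.143]],[[0,0,0],[0,0,0.143]],[[0,0,0],[0,0,0.143]],[[0,0,0],[0,0,0.145]]]}}

```text
time_s: 1.4
position: [0.258, 0.5691, 0.2224]
tcp_rot: [[-0.959, 0.284, -0.0], [0.284, 0.959, -0.0], [0.0, -0.0, -1.0]]
force: [-0.5, 0.5, -0.3]
opening: 0.38
grasp_force: 0.0
```

```bash
python3 go.py "[-36,0,150]"
```

```text
t 1.4 tcp [0.258  0.5691 0.2224] lock frame [-411.4  510.9  222.4] F [-0.5  0.5 -0.3] open 0.38
turn left [-0.   -0.   -0.01] joints [ 55.  30.  82.   0.  68. -18.]
shift [-380.3 -507.2   72.5]
```

Emit:
{"method": "drive_tool", "body": {"motion": [[[-27,-36,0],[0,0,-0.01]],[[-27,-36,0],[0,0,0]],[[-27,-36,0],[0,0,0]],[[-27,-36,0],[0,0,0]],[[-27,-36,0],[0,0,0]]]}}

```text
time_s: 1.9
position: [0.3404, 0.3581, 0.2226]
tcp_rot: [[-0.963, 0.268, 0.0], [0.268, 0.963, 0.0], [-0.0, 0.0, -1.0]]
force: [0.8, 0.5, 0.5]
opening: 0.381
grasp_force: 0.0
```

Emit:
{"method": "drive_tool", "body": {"motion": [[[-27,-36,0],[0,0,0]],[[-27,-36,0],[0,0,0]],[[-27,-36,0],[0,0,0]],[[-27,-36,0],[0,0,0]],[[-27,-36,0],[0,0,0]]]}}

```text
time_s: 2.4
position: [0.4229, 0.1485, 0.2228]
tcp_rot: [[-0.963, 0.269, 0.001], [0.269, 0.963, 0.0], [-0.001, 0.0, -1.0]]
force: [0.3, 0.6, -0.1]
opening: 0.377
grasp_force: 0.0
```

Emit:
{"method": "drive_tool", "body": {"motion": [[[-27,-36,0],[0,0,0]],[[-27,-36,0],[0,0,0]],[[-20,-30,15],[0,0,0]],[[-10,-20,30],[0,0,0]],[[0,0,20],[0,0,0]]]}}

```text
time_s: 2.9
position: [0.4723, 0.0073, 0.1566]
tcp_rot: [[-0.962, 0.273, 0.002], [0.273, 0.962, -0.001], [-0.002, -0.001, -1.0]]
force: [-0.9, -0.2, -0.9]
opening: 0.379
grasp_force: 0.0
```

Emit:
{"method": "drive_tool", "body": {"motion": [[[0,0,0],[0,0,0]],[[0,0,0],[0,0,0]]]}}

```text
time_s: 3.1
position: [0.4708, 0.0105, 0.1576]
tcp_rot: [[-0.964, 0.267, -0.001], [0.267, 0.964, 0.0], [0.001, 0.0, -1.0]]
force: [-0.2, -0.0, 0.7]
opening: 0.38
grasp_force: 0.0
```

```bash
python3 go.py "[-36,0,110]"; python3 - <<'E'
from rig import *
import cv2
from geo import *
s=read_state(); w=capture('wrist')[:,:,::-1].copy()
ci=camera_info('wrist'); T=np.eye(4);T[:3,:3]=s['tcp_rot'];T[:3,3]=s['position'];T=T@np.array(ci['T_tool_cam'])
P=fix([.513,-.0353,-.2787],np.array([[-12,24,72],[-55,-37,56],[-55,-11,56],[25,-37,56],[25,-11,56]])/1e3)
print(proj(ci,P,T).round(1))
cv2.imwrite('pics/w1.png',cv2.resize(w,(800,500),interpolation=cv2.INTER_CUBIC))
E
```

```text
t 3.1 tcp [0.4708 0.0105 0.1576] lock frame [-53.1  32.4 157.6] F [-0.2 -0.   0.7] open 0.38
turn left [ 0.    -0.001  0.008] joints [-12.  24. 108.   0.  48. -87.]
shift [-16.9 -32.5  47.6]
[[304.8 250. ]
 [236.6 197.4]
 [265.9 197.6]
 [241.7 277.5]
 [268.8 277.7]]
```

View pics/w1.png

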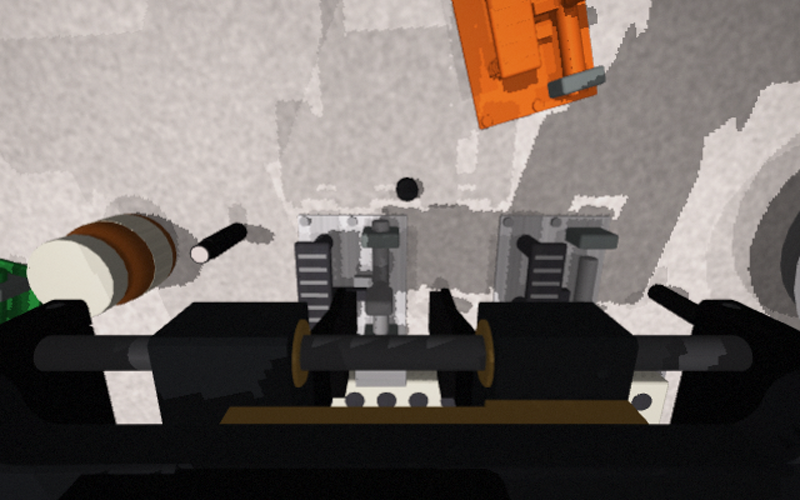

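The fit holds up: catch corners are predicted at (296,247) and (332,247) and seen at (295,243) and (329,243), and the tab is where expected. The fingers straddle x≈393 with tips at 340 and 447. Next I'll move over the lock.

Emit:
{"method": "drive_tool", "body": {"motion": [[[-9,-16,0],[0,0,0.008]],[[-8,-16,0],[0,0,0]],[[0,0,25],[0,0,0]],[[0,0,23],[0,0,0]],[[0,0,0],[0,0,0]]]}}

```text
time_s: 3.65
position: [0.4778, -0.0243, 0.1089]
tcp_rot: [[-0.962, 0.273, -0.003], [0.273, 0.962, 0.001], [0.003, 0.0, -1.0]]
force: [-1.0, 0.4, -0.1]
opening: 0.381
grasp_force: 0.0
```

Emit:
{"method": "drive_tool", "body": {"motion": [[[0,0,0],[0,0,0]],[[0,0,0],[0,0,0]]]}}

```text
time_s: 3.85
position: [0.4798, -0.0249, 0.111]
tcp_rot: [[-0.962, 0.273, 0.003], [0.273, 0.962, -0.001], [-0.003, -0.0, -1.0]]
force: [-0.4, -0.3, 0.3]
opening: 0.381
grasp_force: 0.0
```

```bash
python3 go.py "[-38,0,64]"; python3 - <<'E'
from rig import *
import cv2
from geo import *
w=capture('side')[180:260,290:390,::-1]
w2=capture('scene')[180:260,260:340,::-1]
cv2.imwrite('pics/s2.png',np.hstack([cv2.resize(w,(400,320),interpolation=cv2.INTER_CUBIC),cv2.resize(w2,(320,320),interpolation=cv2.INTER_CUBIC)]))
E
```

```text
t 3.85 tcp [ 0.4798 -0.0249  0.111 ] lock frame [-34.7   0.9 111. ] F [-0.4 -0.3  0.3] open 0.381
turn left [-0.     0.003  0.003] joints [-16.  30. 109.   0.  41. -91.]
shift [ 3.4 -0.8 47. ]
```

View pics/s2.png

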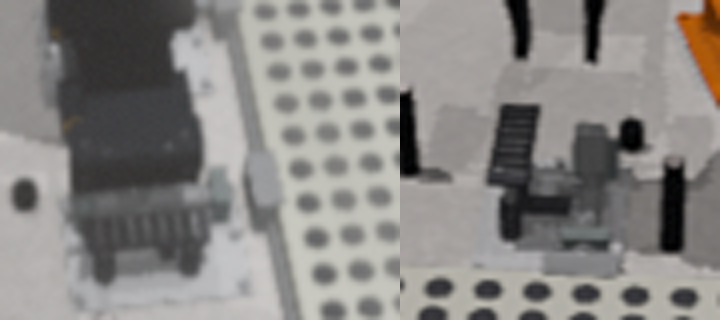

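In the scene half, the fingers at (520,30) and (595,30) line up with the catch and the tab. I'll go down to just above the catch.

Emit:
{"method": "drive_tool", "body": {"motion": [[[3,-1,12],[0,0,0.003]],[[0,0,12],[0,0,0]],[[0,0,12],[0,0,0]],[[0,0,9],[0,0,0]],[[0,0,0],[0,0,0]]]}}

```text
time_s: 4.45
position: [0.4753, -0.0251, 0.0641]
tcp_rot: [[-0.961, 0.276, -0.001], [0.276, 0.961, 0.0], [0.001, -0.0, -1.0]]
force: [0.3, -0.2, 0.1]
opening: 0.382
grasp_force: 0.0
```

Emit:
{"method": "drive_tool", "body": {"motion": [[[0,0,0],[0,0,0]],[[0,0,0],[0,0,0]]]}}

```text
time_s: 4.65
position: [0.476, -0.0253, 0.0651]
tcp_rot: [[-0.961, 0.276, 0.001], [0.276, 0.961, -0.0], [-0.001, -0.0, -1.0]]
force: [-0.0, -0.7, -0.2]
opening: 0.38
grasp_force: 0.0
```

```bash
python3 go.py "[-38,0,47]"; python3 - <<'E'
from rig import *
import cv2
from geo import *
w=capture('side')[180:260,290:390,::-1]
w2=capture('scene')[180:260,260:340,::-1]
cv2.imwrite('pics/s3.png',np.hstack([cv2.resize(w,(400,320),interpolation=cv2.INTER_CUBIC),cv2.resize(w2,(320,320),interpolation=cv2.INTER_CUBIC)]))
E
```

```text
t 4.65 tcp [ 0.476  -0.0253  0.0651] lock frame [-38.3  -0.6  65.1] F [-0.  -0.7 -0.2] open 0.38
turn left [-0.     0.001 -0.001] joints [-17.  35. 111.  -0.  35. -90.]
shift [-0.3  0.6 18.1]
```

View pics/s3.png

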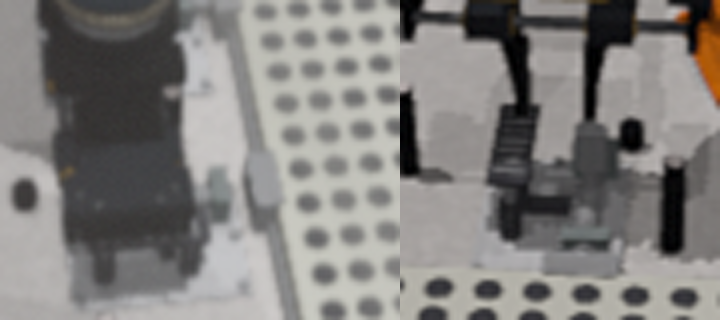

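The left finger is over the rear part of the catch and the right finger is behind the tab. Time to press, watching the force.

Emit:
{"method": "drive_tool", "body": {"motion": [[[0,0,3],[0,0,0]],[[0,0,3],[0,0,0]],[[0,0,3],[0,0,0]],[[0,0,3],[0,0,0]],[[0,0,0],[0,0,0]]]}}

```text
time_s: 5.25
position: [0.4756, -0.0252, 0.0523]
tcp_rot: [[-0.961, 0.276, -0.0], [0.276, 0.961, 0.0], [0.0, -0.0, -1.0]]
force: [-0.4, -0.0, 2.7]
opening: 0.385
grasp_force: 1.6
```

Emit:
{"method": "drive_tool", "body": {"motion": [[[0,0,2],[0,0,0]],[[0,0,2],[0,0,0]],[[0,0,0],[0,0,0]],[[0,0,0],[0,0,0]]]}}

```text
time_s: 5.65
position: [0.4756, -0.0253, 0.0486]
tcp_rot: [[-0.961, 0.276, 0.0], [0.276, 0.961, -0.0], [-0.0, -0.0, -1.0]]
force: [-0.6, 0.4, 4.7]
opening: 0.383
grasp_force: 2.4
```

Emit:
{"method": "drive_tool", "body": {"motion": [[[0,0,1],[0,0,0]],[[0,0,1],[0,0,0]],[[0,0,0],[0,0,0]],[[0,0,0],[0,0,0]]]}}

```text
time_s: 6.05
position: [0.4756, -0.0252, 0.0467]
tcp_rot: [[-0.961, 0.276, 0.0], [0.276, 0.961, -0.0], [-0.0, -0.0, -1.0]]
force: [-0.1, 0.3, 5.5]
opening: 0.379
grasp_force: 2.7
```

Emit:
{"method": "drive_tool", "body": {"motion": [[[-4,0,0.5],[0,0,0]],[[-4,0,0],[0,0,0]],[[-4,0,0],[0,0,0]],[[-4,0,0],[0,0,0]],[[0,0,0],[0,0,0]]]}}

```text
time_s: 6.55
position: [0.4763, -0.0254, 0.046]
tcp_rot: [[-0.961, 0.276, -0.03], [0.276, 0.961, 0.008], [0.031, -0.001, -1.0]]
force: [-19.8, 3.0, 26.7]
opening: 0.387
grasp_force: 13.1
```

Emit:
{"method": "drive_tool", "body": {"motion": [[[-3,0,0],[0,0,0]],[[-3,0,0],[0,0,0]],[[-3,0,0],[0,0,0]],[[0,0,0],[0,0,0]]]}}

```text
time_s: 6.95
position: [0.4805, -0.0265, 0.046]
tcp_rot: [[-0.96, 0.276, -0.039], [0.276, 0.961, 0.011], [0.04, -0.0, -0.999]]
force: [-21.9, 4.0, 29.2]
opening: 0.383
grasp_force: 14.2
```

```bash
python3 go.py "[4,0,46]"
```

```text
t 6.95 tcp [ 0.4805 -0.0265  0.046 ] lock frame [-33.7  -0.5  46. ] F [-21.9   4.   29.2] open 0.383
turn left [-0.    -0.04  -0.001] joints [-16.  38. 109.  -0.  36. -90.]
shift [-37.7   0.5  -1.5]
```

The fingertip bottomed the catch and is sticking. I'll back off, ease the pressure and try again.

Emit:
{"method": "drive_tool", "body": {"motion": [[[7,0,0],[0,0,0]],[[7,0,0],[0,0,0]],[[6,0,-0.5],[0,0,0]],[[0,0,-0.5],[0,0,0]],[[0,0,0],[0,0,0]]]}}

```text
time_s: 7.45
position: [0.4805, -0.0265, 0.0474]
tcp_rot: [[-0.961, 0.276, 0.001], [0.276, 0.961, 0.0], [-0.001, 0.0, -1.0]]
force: [-0.3, 1.0, 5.0]
opening: 0.38
grasp_force: 2.6
```

Emit:
{"method": "drive_tool", "body": {"motion": [[[0,0,0],[0,0,0]],[[0,0,0],[0,0,0]]]}}

```text
time_s: 7.65
position: [0.4805, -0.0265, 0.0472]
tcp_rot: [[-0.961, 0.276, 0.0], [0.276, 0.961, 0.0], [-0.0, 0.0, -1.0]]
force: [-0.7, 1.3, 5.5]
opening: 0.376
grasp_force: 2.6
```

```bash
python3 go.py "[4,0,46]"
```

```text
t 7.65 tcp [ 0.4805 -0.0265  0.0472] lock frame [-33.7  -0.5  47.2] F [-0.7  1.3  5.5] open 0.376
turn left [ 0.     0.    -0.001] joints [-16.  37. 110.   0.  33. -90.]
shift [-37.7   0.5   1.3]
```

Emit:
{"method": "drive_tool", "body": {"motion": [[[-2,0,0],[0,0,0]],[[-2,0,0],[0,0,0]],[[0,0,0],[0,0,0]]]}}

```text
time_s: 7.95
position: [0.4815, -0.0268, 0.0467]
tcp_rot: [[-0.961, 0.276, -0.006], [0.276, 0.961, 0.002], [0.006, 0.0, -1.0]]
force: [-2.9, 1.2, 4.7]
opening: 0.383
grasp_force: 2.7
```

Emit:
{"method": "drive_tool", "body": {"motion": [[[-2,0,-0.5],[0,0,0]],[[-2,0,0],[0,0,0]],[[0,0,0],[0,0,0]]]}}

```text
time_s: 8.25
position: [0.4836, -0.0273, 0.0471]
tcp_rot: [[-0.961, 0.276, -0.009], [0.276, 0.961, 0.003], [0.01, 0.0, -1.0]]
force: [-6.0, 1.7, 6.9]
opening: 0.383
grasp_force: 3.7
```

Emit:
{"method": "drive_tool", "body": {"motion": [[[-2,0,-0.5],[0,0,0]],[[-2,0,0],[0,0,0]],[[0,0,0],[0,0,0]]]}}

```text
time_s: 8.55
position: [0.4865, -0.0282, 0.0472]
tcp_rot: [[-0.961, 0.276, -0.011], [0.276, 0.961, 0.003], [0.012, 0.0, -1.0]]
force: [-6.7, 1.7, 5.0]
opening: 0.379
grasp_force: 3.9
```

```bash
python3 go.py "[4,0,46]"
```

```text
t 8.55 tcp [ 0.4865 -0.0282  0.0472] lock frame [-27.4  -0.4  47.2] F [-6.7  1.7  5. ] open 0.379
turn left [ 0.    -0.012 -0.001] joints [-16.  37. 109.  -0.  34. -90.]
shift [-31.4   0.5   0.8]
```

Emit:
{"method": "drive_tool", "body": {"motion": [[[-2,0,0],[0,0,0]],[[-2,0,0],[0,0,0]],[[-2,0,0],[0,0,0]]]}}

```text
time_s: 8.85
position: [0.4918, -0.0297, 0.0472]
tcp_rot: [[-0.961, 0.276, -0.012], [0.276, 0.961, 0.004], [0.013, 0.0, -1.0]]
force: [-7.4, 1.9, 6.3]
opening: 0.377
grasp_force: 4.2
```

Emit:
{"method": "drive_tool", "body": {"motion": [[[-2,0,0],[0,0,0]],[[-2,0,0],[0,0,0]],[[-2,0,0],[0,0,0]]]}}

```text
time_s: 9.15
position: [0.4976, -0.0313, 0.0472]
tcp_rot: [[-0.961, 0.276, -0.012], [0.276, 0.961, 0.004], [0.013, 0.0, -1.0]]
force: [-6.8, 1.4, 5.8]
opening: 0.382
grasp_force: 4.2
```

Steady sliding now, with the catch held at constant depth. I'll keep going.

Emit:
{"method": "drive_tool", "body": {"motion": [[[-2,0,0],[0,0,0]],[[-2,0,0],[0,0,0]],[[-2,0,0],[0,0,0]],[[-2,0,0],[0,0,0]],[[-2,0,0],[0,0,0]]]}}

```text
time_s: 9.65
position: [0.5074, -0.0341, 0.0472]
tcp_rot: [[-0.961, 0.276, -0.012], [0.276, 0.961, 0.004], [0.013, 0.0, -1.0]]
force: [-7.0, 2.3, 6.3]
opening: 0.384
grasp_force: 4.2
```

Emit:
{"method": "drive_tool", "body": {"motion": [[[-2,0,0],[0,0,0]],[[-2,0,0],[0,0,0]],[[0,0,0],[0,0,0]]]}}

```text
time_s: 9.95
position: [0.5118, -0.0353, 0.0472]
tcp_rot: [[-0.961, 0.276, -0.011], [0.276, 0.961, 0.003], [0.011, 0.0, -1.0]]
force: [-6.8, 2.7, 4.9]
opening: 0.384
grasp_force: 3.9
```

```bash
python3 go.py "[4,0,46]"
```

```text
t 9.95 tcp [ 0.5118 -0.0353  0.0472] lock frame [-1.2 -0.4 47.2] F [-6.8  2.7  4.9] open 0.384
turn left [ 0.    -0.011 -0.001] joints [-16.  38. 105.   0.  37. -90.]
shift [-5.2  0.4  1.1]
```

Emit:
{"method": "drive_tool", "body": {"motion": [[[-1.5,0,0],[0,0,0]],[[-1.5,0,0],[0,0,0]],[[0,0,0],[0,0,0]]]}}

```text
time_s: 10.25
position: [0.5131, -0.0357, 0.0471]
tcp_rot: [[-0.961, 0.275, -0.014], [0.275, 0.961, 0.004], [0.015, 0.0, -1.0]]
force: [-8.4, 2.6, 8.1]
opening: 0.38
grasp_force: 5.4
```

Emit:
{"method": "drive_tool", "body": {"motion": [[[-1.5,0,0],[0,0,0]],[[-1.5,0,0],[0,0,0]],[[0,0,0],[0,0,0]]]}}

```text
time_s: 10.55
position: [0.5131, -0.0357, 0.0471]
tcp_rot: [[-0.961, 0.275, -0.02], [0.275, 0.962, 0.006], [0.021, -0.0, -1.0]]
force: [-12.6, 3.2, 12.0]
opening: 0.376
grasp_force: 7.3
```

```bash
python3 - <<'E'
from rig import *
import cv2
from geo import *
w=capture('side')[180:260,290:390,::-1]
w2=capture('scene')[180:260,260:340,::-1]
cv2.imwrite('pics/s4.png',np.hstack([cv2.resize(w,(400,320),interpolation=cv2.INTER_CUBIC),cv2.resize(w2,(320,320),interpolation=cv2.INTER_CUBIC)]))
P=fix([.513,-.0353,-.2787],np.array([[-12,24,72],[20,24,72]])/1e3)
print((proj(camera_info('scene'),P)-[260,180])*4+[400,0])
E
```

```text
[[589.43378753 124.64456987]
 [585.25235066 156.87162924]]
```

View pics/s4.png

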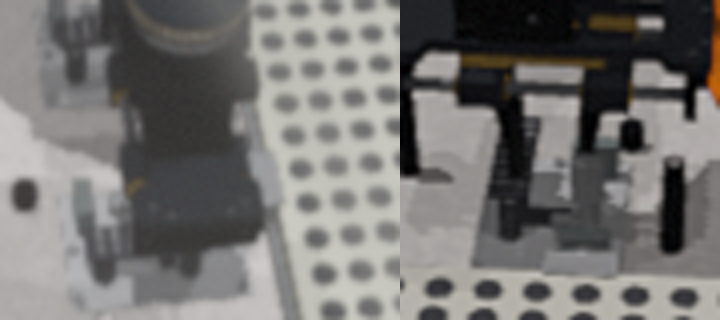

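The tab top is at about (592,155), against a prediction of 157 when home and 125 when drawn, so the bolt is home. I'll take the push load off and then lift.

Emit:
{"method": "drive_tool", "body": {"motion": [[[5,0,0],[0,0,0]],[[5,0,0],[0,0,0]],[[3,0,0],[0,0,0]],[[3,0,0],[0,0,0]],[[0,0,0],[0,0,0]]]}}

```text
time_s: 11.15
position: [0.5088, -0.0348, 0.0485]
tcp_rot: [[-0.961, 0.276, 0.003], [0.276, 0.961, -0.001], [-0.003, -0.0, -1.0]]
force: [3.8, -0.5, 4.2]
opening: 0.38
grasp_force: 2.4
```

Emit:
{"method": "drive_tool", "body": {"motion": [[[0,0,-5],[0,0,0]],[[0,0,-10],[0,0,0]],[[0,0,-20],[0,0,0]],[[0,0,-30],[0,0,0]],[[0,0,-30],[0,0,0]]]}}

```text
time_s: 11.65
position: [0.5041, -0.0334, 0.1431]
tcp_rot: [[-0.961, 0.276, -0.007], [0.276, 0.961, 0.002], [0.008, 0.0, -1.0]]
force: [-0.2, 0.1, -0.2]
opening: 0.38
grasp_force: 0.0
```

Emit:
{"method": "drive_tool", "body": {"motion": [[[40,0,0],[0,0,0]],[[40,0,0],[0,0,0]],[[30,0,0],[0,0,0]],[[0,0,0],[0,0,0]],[[0,0,0],[0,0,0]]]}}

```text
time_s: 12.15
position: [0.3999, -0.0034, 0.1431]
tcp_rot: [[-0.961, 0.276, -0.003], [0.276, 0.961, 0.001], [0.003, 0.0, -1.0]]
force: [1.4, -0.2, 0.6]
opening: 0.382
grasp_force: 0.0
```

```bash
python3 - <<'E'
from rig import *
import cv2
a=capture('scene')[195:335,220:440,::-1]; b=capture('side')[145:285,290:450,::-1]
cv2.imwrite('pics/f.png',np.hstack([cv2.resize(a,(440,280),interpolation=cv2.INTER_CUBIC),cv2.resize(b,(320,280),interpolation=cv2.INTER_CUBIC)])) if (np:=__import__('numpy')) else 0
E
```

```text
(no output)
```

View pics/f.png

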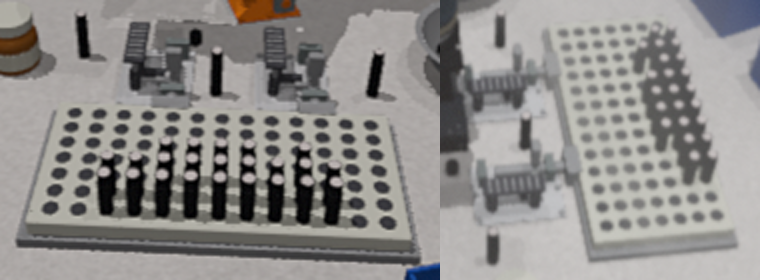

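Both locks now look the same: tabs forward at (535,155) and (517,55), rods in their keepers, catches up. The tubes and the cap at (195,37) are where they were, so I'm handing in.

```bash
python3 -c "
from rig import *
print(hand_in())"
```

```text
the job is handed in; nothing more can be done
None
```

The drawn bolt (the right-hand lock) looks fully home with its catch up behind it, and the other lock, tubes and cap look undisturbed in the last pictures; I handed it in at about 12 s of the 32 s limit and got no verdict back.

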